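Load a bearing block in the play tester and hold the test pull

ROBOT

A 6-joint arm with a two-finger parallel gripper is mounted at the origin on the work surface. World frame = base frame: x ahead of the robot, y to its left, z up, the work surface at z = 0. Lengths are in m, angles in degrees, forces in N, time in s.
With the tool pointing down it reaches from about 0.35 to 0.875 m from the base axis. Payload 4.2 kg.
Tool frame: the origin (TCP) lies at the very end of the fingers, on their centre line; the grasp point (between the pads) lies 19 mm behind it (r.grip_point_offset is the distance from the TCP to the grasp point, in m); z points along the fingers, y is the line along which they close (so a half turn about z gives the same grasp; the last joint's range is limited). The gripper opens to 87 mm and grips with 3 to 60 N. Pads are 19 mm wide; open, the fingers measure 117 mm over their backs; the gripper's body (75 mm by 190 mm) begins 51 mm behind the grasp point.
Start: joints at [-53.652, 22.042, 0.453, 0, -68.411, -14.817], TCP at [0.229, -0.581, 0.196] pointing down, gripper open.
Joint ranges: [-179.83, 179.83], [-69.29, 118.12], [-61.27, 80.66], [-181.25, 117.63], [-171.15, -9.14], [-177.46, 177.46]. Speed limits (degrees/s): [159.86, 159.86, 180, 180, 180, 180].

INTERFACE

Orientations are given as a 3x3 rotation matrix whose columns are the frame's x, y, z axes.
In Python, from station import r, cams gives the robot as it stands. The module is installed in compiled form; this text tells all that it offers.
- The arm moves only by the shell command python3 -m handwheel 'ROWS'. ROWS is JSON, a list that holds one entry, the list of rows, each a list of 7 numbers: the turn, a rotation vector about the tool's x, y, z in units of 6 degrees (1.0 is 6 degrees), then the shift along the tool's x, y, z in m, then the finger opening in m, from 0 to 0.087. In form: [[[ax, ay, az, x, y, z, jaw], ...]]. A call has 1 to 12 rows; each row shifts and turns the commanded pose from where the row before left it, along the tool's axes as they then stand; what a row does not reach is not made up. A row lasts 1/10 s, in which the tool goes at most 50 mm and 8.59 degrees, less where a joint would pass 70% of its speed; a pose out of reach is approached as far as the arm can. A call with a gripper value outside its range is refused whole. The fingers move at their own pace and stop on an object; the grip force is fixed at half the most. Time passes only in rows, so rows that do not move let the fingers close. It gives the time, the measured TCP pose, the force, the opening and the grip force at its end, in the units of the state.
- r.sense(): the state, without advancing time (a new reading comes with each control period).
- cams.capture(name): name is "scene" or "side" or "wrist"; returns the picture (384x512x3 uint8, red, green, blue); there is no depth.
- cams.get_calibration(name): a dict with "camera_matrix" (3x3 intrinsics, pixels), "rvec" (rotation vector, rad) and "tvec" (3), from world to camera coordinates, as OpenCV has them; the wrist camera has in their place "T_tool_cam" (4x4, takes a point from camera to tool coordinates, whose origin is the TCP and whose axes are the flange's). Camera axes: x right, y down, z forward; pixel columns grow to the right and rows downward; lengths in m; the calibration is good to about 2 mm. A picture is of the moment at which its call begins: read the wrist's pose just before it. get_calibration takes no time and is no camera call.
- r.finish_job(): hands the job in; it is judged then, once.
The state is a dict: "time_s": time; "joints": joint angles; "joint_velocities": joint speeds; "effort": joint torques, N m; "tcp_pos": TCP position; "ee_rot": TCP orientation; "wrist_force": force on the tool from outside, world axes, zero at the start; "moment": the same for the moment, N m; "gripper_width": opening from 0.0 (shut) to 1.0 (fully open); "gripper_force": force on a finger pad.
Only numpy, scipy, OpenCV 4.12 (cv2) and the standard library are available. Lean on these libraries where they do the work, as an engineer would, in place of code of your own. Each camera call takes 0.05 s, during which the arm holds its last target. There are 200 camera calls.

TASK

Check a housed bearing on the play tester: put the rectangular bearing block flat and fully down into the tester's pocket, with the spindle up through its bore, and let go of it. Then take hold of the bow handle, draw it out against its spring until the index on the draw head is level with the load pointer clamped on the scale, and finish while still holding it there so that the dial can be read. Leave the pointer as it is set and do not disturb the other parts on the bench.

Things in the scene. Friction and masses are not known exactly. Their poses are not given: they have to be found in the camera images.
- block_center (a point): Centre of the bearing block: a loose bare-metal rectangular block 64 x 44 x 24 mm (along its x, y, z), about 0.19 kg, with a ball bearing in it whose 20 mm bore runs upright through the middle. It lies flat on the bench somewhere left or right of the tester; this point is half-way up (12 mm above its underside). x runs along its 64 mm side, z up; either end may lead. It is the only rectangular bare-metal part among the loose ones.
- tester: The play tester, fixed to the bench on a grey base plate; its place and yaw vary. Origin: on the bench, straight under the middle of its pocket. x points from the handle to the dial, so the handle is pulled along -x; z up. Along x: pocket block from -50 to 50 mm (90 mm wide, rim 34 mm above the bench), grey spring housing from -108 to -56 mm (84 mm wide, up to about 65 mm high), dial gauge from 75 to 180 mm (up to 49 mm high).
- pocket_floor (a point): Middle of the pocket floor, 24 mm above the bench, axes as the tester's. The pocket is 67 mm long (x) by 47 mm wide (y) and 10 mm deep, its mouth bevelled by 2 mm on each side over the top 3.5 mm; its long walls are cut away over the middle 40 mm to the floor's level so that fingers fit beside the block. A seated block stands 14 mm proud of the rim, its centre 12 mm above this point, its 64 mm side along x. If it hangs on the bevel, press it home from above.
- spindle: The spindle, a round steel pin 16 mm across that stands up 16 mm above the middle of the pocket floor (its top 4 mm is tapered). It is on a slide and moves up to 6 mm towards the handle when the handle is pulled, until it bears on the block's bore. Its origin and axes are those of the tester when at rest.
- pull_bar (a point): Middle of the bow handle's grip bar: a round steel bar 12 mm across, lying level along the tester's y, 42 mm above the bench with nothing under it when drawn (base plate top at 12 mm). Its legs are 72 mm apart between centres and the gap between the bar and the draw head behind it is 34 mm, so it can be pinched or hooked from above. Axes as the tester's; moves with the handle.
- index_tip (a point): Tip of the index, a small pointed bright plate on the left (+y) side of the draw head, 36 mm above the bench. It moves with the handle and lies 46 mm further along the tester's x than the bar's middle and 56 mm to +y. It is level with the load pointer when both have the same x in the tester's frame.
- pointer_tip (a point): Tip of the load pointer, a dark steel point 36 mm above the bench on a small clamp with a thumb screw that sits on the scale rail to the left (+y) of the handle, set 22 to 40 mm out from the index's home. Axes as the tester's.
- draw (a joint): How far the draw head is pulled out on the spindle's slide, in m: 0 at home against the housing, up to 0.050. The spring pulls it home with about 2 N plus 0.26 N per mm. The spindle's own slide adds up to about 4 mm to the index's way, so go by index_tip and pointer_tip.
- ball_bearing: Bystander: bare ball bearing, 52 mm across, 15 mm high. Origin under its centre.
- flanged_bush: Bystander: round steel bush with a flange, 60 mm across, 36 mm high. Origin under its centre.
- sleeve: Bystander: plain steel sleeve standing up, 42 mm across, 45 mm high. Origin under its centre.
- grease_tin: Bystander: round tin, 83 mm across, 62 mm high. Origin under its centre.
- carton: Bystander: flat carton 70 x 70 x 24 mm. Origin under its centre.
- wrapped_roll: Bystander: parts rolled in brown paper, standing, 57 mm across, 85 mm high. Origin under its centre.
- spanner: Bystander: open-ended spanner 170 mm long, lying flat.
There are look-alikes about, which are no part of the job. Leave any brown or turquoise look-alike of the part that bears block_center alone.

How it is judged:
By the outcome, as a careful person would: the job done as asked, in the order asked, and still so for the second after the job is handed in, while the arm keeps its last pose, push and grip.
It also fails if it takes over 64 s, if anything falls off the work surface, if the arm or the gripper's body presses on something with over 40 N, if the wrist force passes 120 N, or if a joint passes its speed limit or range.

## Working session

There is one attempt and no reset: what is moved stays moved. The work goes in short steps, Python scripts to look and compute and a shell command to move; the robot and the scene stay as the last step left them, time stands still between calls to the robot, and variables do not carry over. Pictures are saved under pics/ and viewed, at most 10 in all, crops included, and the job is handed in when it is done.

```bash
mkdir -p pics
cat > h.py <<'E'
import numpy as np,cv2
from station import r,cams
def P(name,s=None):
    c=cams.get_calibration(name);K=np.array(c["camera_matrix"],float)
    if name=="wrist":
        s=s or r.sense();T=np.eye(4);T[:3,:3]=np.array(s["ee_rot"]);T[:3,3]=s["tcp_pos"]
        M=np.linalg.inv(T@np.array(c["T_tool_cam"]));R,t=M[:3,:3],M[:3,3]
    else: R=cv2.Rodrigues(np.array(c["rvec"],float))[0];t=np.array(c["tvec"],float).ravel()
    return K,R,t
def ray(p,uv,z):
    K,R,t=p;C=-R.T@t;d=R.T@np.linalg.inv(K)@np.array([uv[0],uv[1],1.]);return C+d*(z-C[2])/d[2]
def proj(p,X):
    K,R,t=p;q=(K@(R@np.atleast_2d(X).T+t[:,None])).T;return q[:,:2]/q[:,2:]
def snap(name,f):
    s=r.sense();im=cams.capture(name);cv2.imwrite(f"pics/{f}.png",im[:,:,::-1]);return P(name,s),im
E
python3 - <<'E'
from h import *
for n in("scene","side","wrist"):
    p,_=snap(n,n+"0");print(n,(-p[1].T@p[2]).round(3),p[0][0,0])
s=r.sense();print(s)
a=[cv2.imread(f"pics/{n}0.png") for n in("scene","side")]
E
```

```text
scene [ 0.844 -0.499  0.942] 362.1885876955826
side [-0.029  1.184  0.807] 498.3812696907133
wrist [ 0.165 -0.607  0.384] 270.43889526000737
{'time_s': 0.15, 'joints': array([-5.36507375e+01,  2.20806664e+01,  3.97182608e-01, -1.93286625e-02,
       -6.84123203e+01, -1.48179465e+01]), 'joint_velocities': array([-0.01416176, -0.15406393,  0.20281692, -0.03310742,  0.03526941,
       -0.01300663]), 'effort': array([-7.90434915e-04, -3.91052806e+01,  1.87586957e+01,  4.22231242e+00,
        1.23742796e-02, -1.37937041e-04]), 'tcp_pos': array([ 0.22921146, -0.58090641,  0.19470989]), 'ee_rot': array([[-9.30262707e-01, -3.66893378e-01, -7.38400424e-04],
       [-3.66894100e-01,  9.30261453e-01,  1.53264443e-03],
       [ 1.24588359e-04,  1.69667672e-03, -9.99998553e-01]]), 'wrist_force': array([-0.04270143, -0.28304575, -0.17678575]), 'moment': array([ 0.03660706, -0.00600909, -0.02988063]), 'gripper_force': 0.0, 'gripper_width': 1.0016853973827715}
```

View pics/scene0.png

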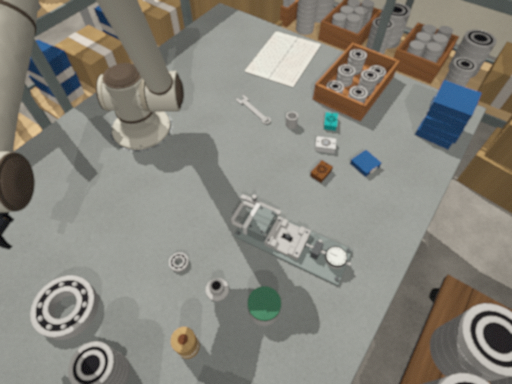

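View pics/side0.png

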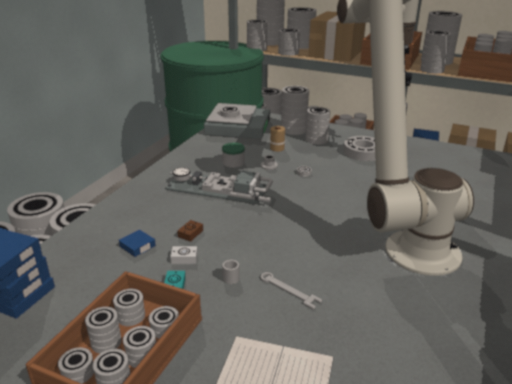

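Scene: the bare-metal block is at (326,145), the turquoise one at (331,121) and the brown one at (321,171). The tester's pocket is at (290,238), its handle at (242,212) and the dial at (337,257). In the side view the block is at (184,254).

Run:
```python
from h import *
p=P("scene");q=P("side")
for n,uv,z in[("block",(326,141),.024),("turq",(331,118),.024),("brown",(321,168),.024),("pocket",(290,237),.034),("dial",(337,257),.049),("bar",(242,212),.042),("sleeve",(292,115),.045),("roll",(184,335),.085)]: print(n,ray(p,uv,z).round(3))
print("side block",ray(q,(184,250),.024).round(3),ray(q,(181,172),.049).round(3))
for n in("scene","side"):
    im=cv2.imread(f"pics/{n}0.png")
    c=im[95:195,270:400] if n=="scene" else im[215:300,120:260]
    cv2.imwrite(f"pics/{n}b.png",cv2.resize(c,None,fx=4,fy=4,interpolation=cv2.INTER_CUBIC))
print(np.array(cams.get_calibration("wrist")["T_tool_cam"]).round(3))
```

```text
block [0.573 0.299 0.024]
turq [0.535 0.403 0.024]
brown [0.615 0.19  0.024]
pocket [ 0.665 -0.077  0.034]
dial [ 0.8   -0.062  0.049]
bar [ 0.512 -0.093  0.042]
sleeve [0.425 0.317 0.045]
roll [ 0.61  -0.443  0.085]
side block [0.573 0.289 0.024] [ 0.787 -0.048  0.049]
[[-0.001 -0.968 -0.251  0.069]
 [ 1.    -0.    -0.001 -0.001]
 [ 0.001 -0.251  0.968 -0.189]
 [ 0.     0.     0.     1.   ]]
```

```bash
cat >> h.py <<'E'
from scipy.spatial.transform import Rotation as Ro
def plan(pos,yaw):
    """tool x at world angle yaw (deg), tool z down. Turn first, then shift."""
    s=r.sense();R0=np.array(s["ee_rot"]);a=np.radians(yaw)
    R1=np.array([[np.cos(a),np.sin(a),0],[np.sin(a),-np.cos(a),0],[0,0,-1.]])
    w=Ro.from_matrix(R0.T@R1).as_rotvec(degrees=True)/6;d=R1.T@(np.array(pos)-s["tcp_pos"])
    print("turn",w.round(3),"shift",d.round(4),"norm",np.linalg.norm(d).round(3),"t",s["time_s"])
E
python3 - <<'E'
from h import *
plan([.60,-.08,.25],186)
E
```

```text
turn [ 0.016 -0.003  2.587] shift [-0.4211  0.4594 -0.0553] norm 0.626 t 0.15
```

```bash
python3 -m handwheel '[[[0,0,1.3,0,0,-0.028,0.087],[0,0,1.29,0,0,-0.028,0.087],[0,0,0,-0.032,0.035,0,0.087],[0,0,0,-0.032,0.035,0,0.087],[0,0,0,-0.032,0.035,0,0.087],[0,0,0,-0.032,0.035,0,0.087],[0,0,0,-0.032,0.035,0,0.087],[0,0,0,-0.032,0.035,0,0.087],[0,0,0,-0.032,0.035,0,0.087],[0,0,0,-0.032,0.035,0,0.087],[0,0,0,-0.032,0.035,0,0.087],[0,0,0,-0.032,0.035,0,0.087]]]'
python3 -m handwheel '[[[0,0,0,-0.034,0.037,0,0.087],[0,0,0,-0.034,0.037,0,0.087],[0,0,0,-0.034,0.036,0,0.087],[0,0,0,0,0,0,0.087],[0,0,0,0,0,0,0.087]]]'
python3 - <<'E'
from h import *
snap("wrist","w1");c=cv2.imread("pics/w1.png");cv2.imwrite("pics/w1b.png",cv2.resize(c,(800,600),interpolation=cv2.INTER_CUBIC))
print(r.sense()["tcp_pos"],r.sense()["time_s"])
np.save("w1.npy",np.c_[r.sense()["ee_rot"],r.sense()["tcp_pos"]])
E
```

```text
time_s: 1.35
tcp_pos: [0.5118, -0.198, 0.2515]
ee_rot: [[-0.995, -0.105, -0.0], [-0.105, 0.995, 0.0], [0.0, 0.0, -1.0]]
wrist_force: [0.5, -1.1, -0.5]
gripper_width: 1.001
gripper_force: 0.0
time_s: 1.85
tcp_pos: [0.6009, -0.0791, 0.2505]
ee_rot: [[-0.994, -0.106, -0.002], [-0.106, 0.994, -0.0], [0.002, 0.0, -1.0]]
wrist_force: [-0.6, 0.1, 0.8]
gripper_width: 0.998
gripper_force: 0.0
[ 0.60043204 -0.08003965  0.25095146] 1.9
```

View pics/w1b.png

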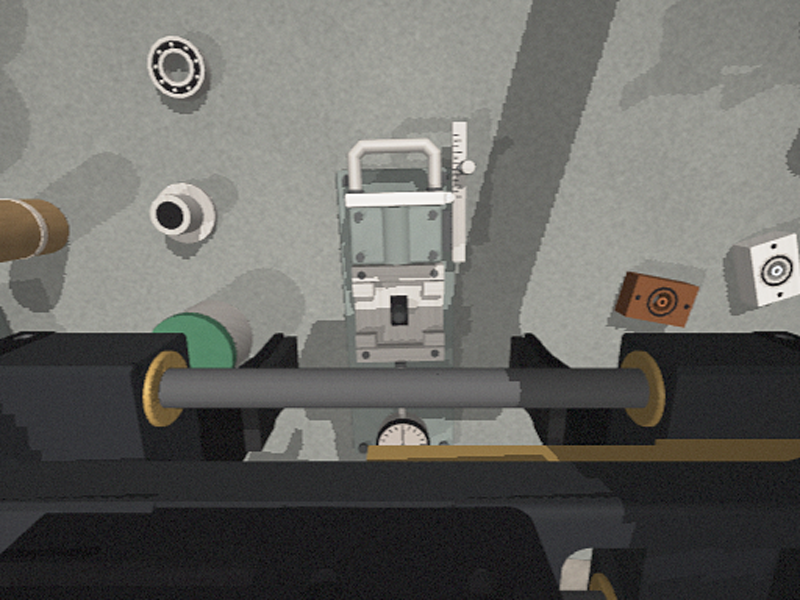

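Wrist view: the tester is seen well, with the bar's middle near (394,146), the pocket at (399,308), the index at (452,198) and the pointer at (468,167). The block is at (778,270), the brown look-alike at (660,300). I'll overlay the model from rough points.

```bash
cat >> h.py <<'E'
def Pw(f):
    A=np.load(f);return P("wrist",{"ee_rot":A[:,:3],"tcp_pos":A[:,3]})
def over(img,p,org,yaw,scale,x0,y0,w,h,out,bar=None):
    c,s_=np.cos(np.radians(yaw)),np.sin(np.radians(yaw))
    W=lambda L:np.array([[org[0]+c*l[0]-s_*l[1],org[1]+s_*l[0]+c*l[1],l[2]] for l in L])
    im=cv2.resize(img[y0:y0+h,x0:x0+w],None,fx=scale,fy=scale,interpolation=cv2.INTER_CUBIC)
    def poly(L,col):
        q=((proj(p,W(L))+.5-[x0,y0])*scale*8).astype(int);cv2.polylines(im,[q],True,col,1,cv2.LINE_AA,3)
    rect=lambda a,b,d,z:[(a,-d,z),(b,-d,z),(b,d,z),(a,d,z)]
    poly(rect(-.05,.05,.045,.034),(0,0,255));poly(rect(-.0335,.0335,.0235,.034),(0,255,0))
    poly([(.008*np.cos(t),.008*np.sin(t),.04) for t in np.linspace(0,6.28,20)],(255,0,255))
    if bar is not None: poly([(bar,-.036,.042),(bar,.036,.042)],(255,0,0))
    cv2.imwrite(out,im)
E
python3 - <<'E'
from h import *
p=Pw("w1.npy");k=1.5625
pk=ray(p,np.array((399,308))/k,.03);b=ray(p,np.array((394,146))/k,.045);blk=ray(p,np.array((778,270))/k,.024)
print(pk,b,blk,np.degrees(np.arctan2(*(pk-b)[[1,0]])))
d=pk-b;over(cv2.imread("pics/w1.png"),p,pk,np.degrees(np.arctan2(d[1],d[0])),3.5,205,70,110,165,"pics/o1.png",-np.hypot(*d[:2]))
E
```

```text
[ 0.65049242 -0.0803086   0.03      ] [ 0.49823749 -0.10017854  0.045     ] [0.5731976  0.29297131 0.024     ] 7.435330543716168
```

View pics/o1.png

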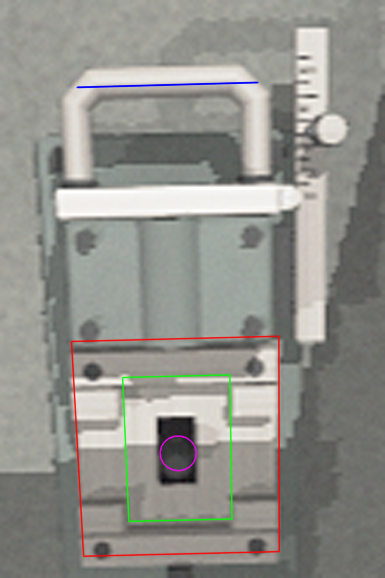

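```bash
python3 -m handwheel '[[[0,0,0.12,-0.012,0,0.04,0.087],[0,0,0.12,-0.012,0,0.04,0.087],[0,0,0.12,-0.012,0,0.04,0.087],[0,0,0,0,0,0,0.087],[0,0,0,0,0,0,0.087]]]'
python3 - <<'E'
from h import *
s=r.sense();np.save("w2.npy",np.c_[s["ee_rot"],s["tcp_pos"]]);snap("wrist","w2")
c=cv2.imread("pics/w2.png")[10:250,170:345];cv2.imwrite("pics/w2b.png",cv2.resize(c,None,fx=2.5,fy=2.5,interpolation=cv2.INTER_CUBIC))
E
```

```text
time_s: 2.4
tcp_pos: [0.6361, -0.0784, 0.1318]
ee_rot: [[-0.998, -0.066, -0.001], [-0.066, 0.998, -0.001], [0.001, -0.001, -1.0]]
wrist_force: [0.2, 1.2, 0.6]
gripper_width: 1.002
gripper_force: 0.0
```

View pics/w2b.png

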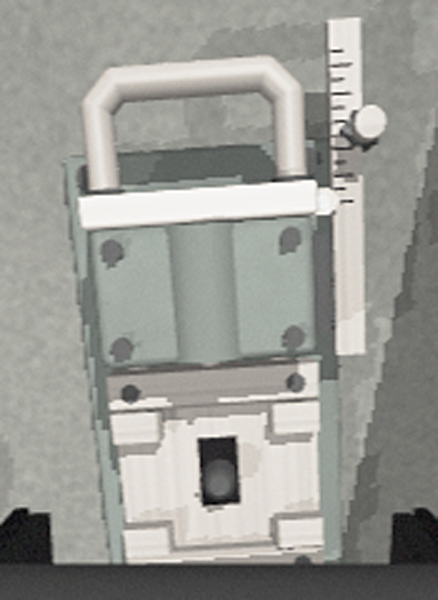

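The closer wrist view (2.5x crop) shows the four rim pads bounding the cut-away: (114,445), (316,430), (124,530) and (322,515). It also shows the spindle at (219,478), the bar's middle at (195,78), the index tip at (337,203) and the pointer tip near (347,140).

Run:
```python
from h import *
from scipy.optimize import least_squares
p1,p2=Pw("w1.npy"),Pw("w2.npy")
u2=lambda U:(np.array(U,float)+.5)/2.5-.5+[170,10]
u1=lambda U:(np.array(U,float)+.5)/3.5-.5+[205,70]
O=[(p2,u2(a),L) for a,L in[((114,445),(-.02,-.045,.034)),((316,430),(-.02,.045,.034)),((124,530),(.02,-.045,.034)),((322,515),(.02,.045,.034))]]
O1=[(p1,u1(a),L) for a,L in[((83,566),(.05,-.045,.034)),((277,558),(.05,.045,.034)),((75,347),(-.05,-.045,.034)),((277,339),(-.05,.045,.034))]]
def W(v,L):c,s=np.cos(v[2]),np.sin(v[2]);return np.array([v[0]+c*L[0]-s*L[1],v[1]+s*L[0]+c*L[1],L[2]])
for o in(O,O1,O+O1):
    f=least_squares(lambda v:np.concatenate([proj(p,W(v,L))[0]-a for p,a,L in o]),[.65,-.08,.13]);v=f.x
    print(v[:2].round(4),np.degrees(v[2]).round(2),f.fun.round(1))
np.save("t.npy",v)
c,s=np.cos(v[2]),np.sin(v[2]);
def loc(X):d=X[:2]-v[:2];return np.array([c*d[0]+s*d[1],-s*d[0]+c*d[1]]).round(4)
for n,U,z in[("spindle",(219,478),.04),("bar",(195,78),.045),("index",(337,203),.036),("pointer",(347,140),.036),("screw",(370,122),.05)]: X=ray(p2,u2(U),z);print(n,X.round(4),loc(X))
```

```text
[ 0.6562 -0.0792] 8.36 [-0.5  0.1  0.8 -0.4 -0.3  0.2 -0.   0.2]
[ 0.6537 -0.0797] 7.51 [ 0.2 -1.2  0.5 -0.2 -1.1  0.3  0.4  1. ]
[ 0.6554 -0.0794] 7.94 [-0.6 -1.   0.9 -0.8 -0.6 -0.8 -0.2 -0.2  0.6 -0.   0.8  0.5 -1.2  1.6
  0.2  1.9]
spindle [ 0.6531 -0.0793  0.04  ] [-0.0023  0.0004]
bar [ 0.4981 -0.0982  0.045 ] [-0.1583  0.0031]
index [ 0.5371 -0.0397  0.036 ] [-0.1116  0.0556]
pointer [ 0.5138 -0.0384  0.036 ] [-0.1345  0.0602]
screw [ 0.5098 -0.0328  0.05  ] [-0.1377  0.0662]
```

```bash
python3 -c "
from h import *
plan([.553,.292,.16],188)"
```

```text
turn [-0.01   0.025 -0.7  ] shift [ 0.0319  0.3782 -0.0264] norm 0.38 t 2.45
```

```bash
python3 -m handwheel '[[[0,0,-0.7,0,0,-0.026,0.087],[0,0,0,0.004,0.047,0,0.087],[0,0,0,0.004,0.047,0,0.087],[0,0,0,0.004,0.047,0,0.087],[0,0,0,0.004,0.047,0,0.087],[0,0,0,0.004,0.047,0,0.087],[0,0,0,0.004,0.047,0,0.087],[0,0,0,0.004,0.047,0,0.087],[0,0,0,0.004,0.049,0,0.087],[0,0,0,0,0,0,0.087],[0,0,0,0,0,0,0.087]]]'
python3 - <<'E'
from h import *
s=r.sense();np.save("w3.npy",np.c_[s["ee_rot"],s["tcp_pos"]]);p,_=snap("wrist","w3")
print(s["tcp_pos"])
c=cv2.imread("pics/w3.png")[50:240,130:390];cv2.imwrite("pics/w3b.png",cv2.resize(c,None,fx=3,fy=3,interpolation=cv2.INTER_CUBIC))
E
```

```text
time_s: 3.55
tcp_pos: [0.5525, 0.2943, 0.1606]
ee_rot: [[-0.99, -0.142, 0.004], [-0.142, 0.99, 0.003], [-0.004, 0.002, -1.0]]
wrist_force: [0.0, 0.4, 0.2]
gripper_width: 1.0
gripper_force: 0.0
[0.5524679  0.2942867  0.16058291]
```

View pics/w3b.png

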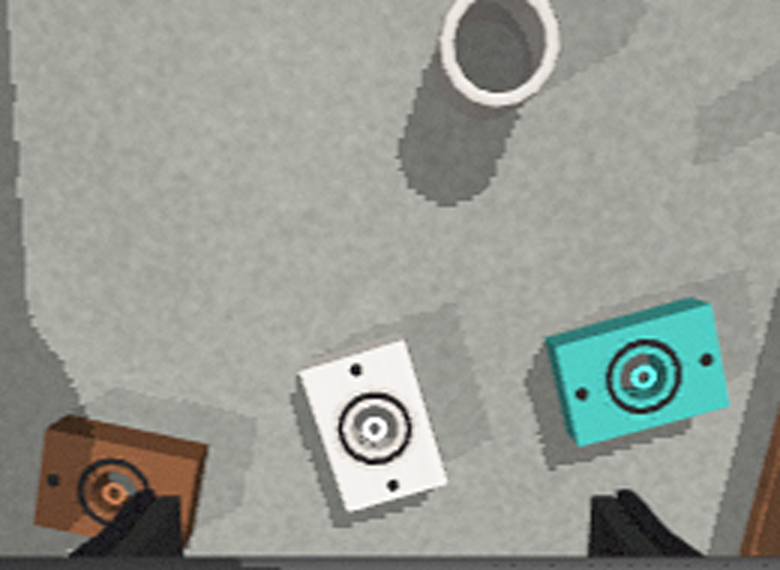

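The bare block's top corners are at (300,374), (404,341), (446,483) and (347,512) in the 3x crop. The other two are brown and turquoise.

Run:
```python
from h import *
p=Pw("w3.npy");U=np.array([(300,374),(404,341),(446,483),(347,512)],float);u=(U+.5)/3-.5+[130,50]
X=np.array([ray(p,a,.024) for a in u]);e=np.roll(X,-1,0)-X
c=X.mean(0);print(c.round(4),np.linalg.norm(e,axis=1).round(4),np.degrees(np.arctan2(e[:,1],e[:,0])).round(1))
a,b=e[1]-e[3],None;yaw=np.degrees(np.arctan2(a[1],a[0]));print(yaw)
for X in (.0,):
  for L,z in (((.0,.060),.024),((0,-.06),.024)): pass
plan([c[0],c[1],.10],180+yaw)
plan([c[0],c[1],.007],180+yaw)
# clearance to the brown/turq
for q in [(110,490),(642,375)]: print(ray(p,(np.array(q)+.5)/3-.5+[130,50],.024).round(3))
```

```text
[0.5735 0.292  0.024 ] [0.0446 0.0634 0.0441 0.063 ] [ 115.9   24.8  -64.6 -154.8]
24.995814268670532
turn [ 0.013  0.035 -2.822] shift [-0.0185 -0.0099  0.0601] norm 0.064 t 3.6
turn [ 0.013  0.035 -2.822] shift [-0.0185 -0.0099  0.1531] norm 0.155 t 3.6
[0.616 0.184 0.024]
[0.535 0.397 0.024]
```

```bash
python3 -m handwheel '[[[0,0.02,-1.41,0,0,0.02,0.07],[0.01,0.015,-1.41,0,0,0.02,0.07],[0,0,0,-0.0185,-0.0099,0.03,0.065],[0,0,0,0,0,0.04,0.065],[0,0,0,0,0,0.025,0.065],[0,0,0,0,0,0.01,0.065],[0,0,0,0,0,0,0.065],[0,0,0,0,0,0,0.065]]]'
```

```text
time_s: 4.4
tcp_pos: [0.5742, 0.2916, 0.0145]
ee_rot: [[-0.907, -0.421, -0.0], [-0.421, 0.907, -0.0], [0.0, -0.0, -1.0]]
wrist_force: [-0.7, 1.0, 0.2]
gripper_width: 0.748
gripper_force: 0.0
```

```bash
python3 -m handwheel '[[[0,0,0,0,0,0.0085,0.065],[0,0,0,0,0,0,0.065],[0,0,0,0,0,0,0.03],[0,0,0,0,0,0,0.03],[0,0,0,0,0,0,0.03],[0,0,0,0,0,0,0.03],[0,0,0,0,0,0,0.03],[0,0,0,0,0,0,0.03],[0,0,0,0,0,0,0.03],[0,0,0,0,0,0,0.03]]]'
```

```text
time_s: 5.4
tcp_pos: [0.5727, 0.2915, 0.0039]
ee_rot: [[-0.907, -0.422, -0.003], [-0.422, 0.907, -0.002], [0.004, -0.0, -1.0]]
wrist_force: [-0.5, -1.0, 0.2]
gripper_width: 0.347
gripper_force: 0.0
```

Run:
```python
from h import *
s=r.sense();print(s["tcp_pos"],s["gripper_width"],s["gripper_force"],s["wrist_force"])
np.save("w4.npy",np.c_[s["ee_rot"],s["tcp_pos"]])
snap("wrist","w4");snap("side","s4")
a=cv2.imread("pics/w4.png");b=cv2.imread("pics/s4.png")[180:310,90:290]
o=np.vstack([cv2.resize(a,(400,300)),cv2.resize(b,(400,260),interpolation=cv2.INTER_CUBIC)])
cv2.imwrite("pics/c4.png",o)
```

```text
[0.57266015 0.29150037 0.00394924] 0.34716561837262094 0.0 [-0.46534034 -1.014438    0.17034427]
```

View pics/c4.png

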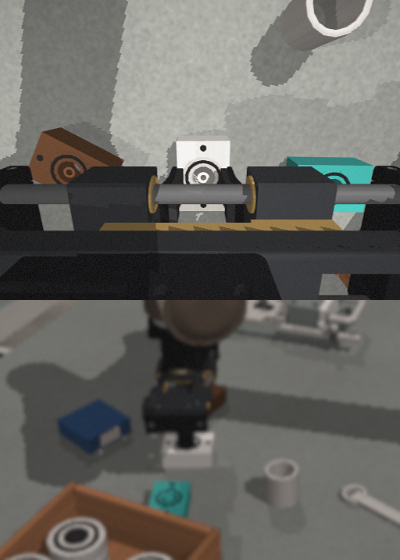

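The fingers read 30 mm with no force, although the block seems to lie between them (bore at (203,178) in the half-scale crop). I'll compute where the block is.

```bash
python3 - <<'E'
from h import *
p=Pw("w4.npy");k=1.28;A=np.load("w4.npy")
for n,u in[("bore",(203,178)),("hole1",(203,148)),("hole2",(206,208)),("cornTL",(176,143)),("cornTR",(229,137))]:
    X=ray(p,np.array(u)*k,.024);print(n,X.round(4),(A[:,:3].T@(X-A[:,3])).round(4))
E
python3 -m handwheel '[[[0,0,0,0,0,0,0.03],[0,0,0,0,0,0,0.03]]]'
```

```text
bore [0.5738 0.2925 0.024 ] [-0.0014  0.0004 -0.0201]
hole1 [0.5497 0.2812 0.024 ] [ 0.0252  0.0003 -0.02  ]
hole2 [0.5987 0.307  0.024 ] [-0.0301  0.0031 -0.0202]
cornTL [0.5553 0.2593 0.024 ] [ 0.0295 -0.0219 -0.0199]
cornTR [0.5324 0.2966 0.024 ] [ 0.0345  0.0216 -0.0199]
time_s: 5.7
tcp_pos: [0.5727, 0.2915, 0.004]
ee_rot: [[-0.907, -0.422, -0.003], [-0.422, 0.907, -0.002], [0.004, -0.0, -1.0]]
wrist_force: [0.3, -0.3, 0.1]
gripper_width: 0.345
gripper_force: 0.0
```

```bash
python3 -m handwheel '[[[0,0,0,0,0,0,0.0],[0,0,0,0,0,0,0.0],[0,0,0,0,0,0,0.0],[0,0,0,0,0,0,0.0],[0,0,0,0,0,0,0.0],[0,0,0,0,0,0,0.0]]]'
python3 - <<'E'
from h import *
snap("wrist","w5");a=cv2.imread("pics/w4.png")[150:300,180:340];b=cv2.imread("pics/w5.png")[150:300,180:340]
cv2.imwrite("pics/c5.png",cv2.resize(np.hstack([a,b]),None,fx=2.5,fy=2.5,interpolation=cv2.INTER_CUBIC))
E
```

```text
time_s: 6.3
tcp_pos: [0.5727, 0.2915, 0.004]
ee_rot: [[-0.907, -0.422, -0.003], [-0.422, 0.907, -0.002], [0.004, -0.0, -1.0]]
wrist_force: [-0.1, -0.6, 0.3]
gripper_width: 0.014
gripper_force: 0.0
```

View pics/c5.png

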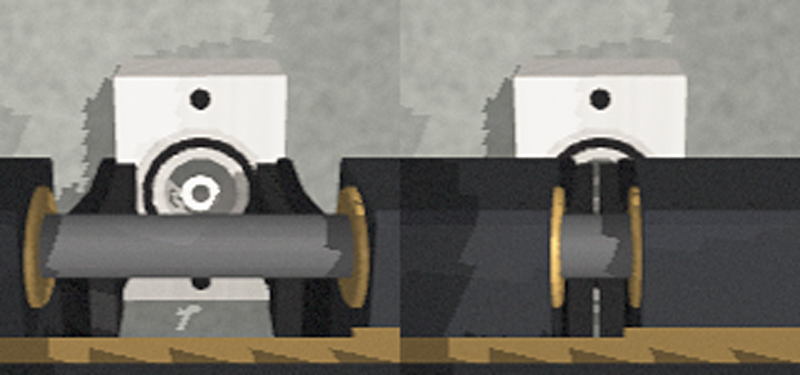

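The fingers closed fully over the block's centre without any force, and the block did not move. So the tips were above the block, and the real tips are probably higher than the reported TCP. I'll open, then feel downwards beside the block in small steps.

```bash
python3 -m handwheel '[[[0,0,0,0,0,-0.01,0.065],[0,0,0,0,0,0,0.065],[0,0,0,0,0,0,0.065],[0,0,0,0,0,0,0.065],[0,0,0,0,0,0,0.065],[0,0,0,0,0,0,0.065],[0,0,0,0,0,0.01,0.065],[0,0,0,0,0,0.001,0.065],[0,0,0,0,0,0.001,0.065],[0,0,0,0,0,0.001,0.065],[0,0,0,0,0,0,0.065]]]'; python3 -m handwheel '[[[0,0,0,0,0,0.001,0.065],[0,0,0,0,0,0.001,0.065],[0,0,0,0,0,0,0.065]]]'; python3 -c "
from h import *
q=P('side')
for z in (.004,.024):print(proj(q,[.5727,.2915,z]))"
```

```text
time_s: 7.45
tcp_pos: [0.5727, 0.2915, 0.0009]
ee_rot: [[-0.907, -0.422, -0.003], [-0.422, 0.907, -0.002], [0.004, -0.001, -1.0]]
wrist_force: [-0.8, 0.5, -0.1]
gripper_width: 0.737
gripper_force: 0.0
time_s: 7.75
tcp_pos: [0.5726, 0.2914, -0.0011]
ee_rot: [[-0.907, -0.422, -0.003], [-0.422, 0.907, -0.002], [0.004, -0.0, -1.0]]
wrist_force: [-0.2, 0.3, -0.6]
gripper_width: 0.752
gripper_force: 0.0
[[184.00735664 256.63826676]]
[[183.50553971 250.50630908]]
```

```bash
python3 -m handwheel '[[[0,0,0,0,0,0.002,0.065],[0,0,0,0,0,0.002,0.065],[0,0,0,0,0,0,0.065]]]'; python3 -m handwheel '[[[0,0,0,0,0,0.002,0.065],[0,0,0,0,0,0.002,0.065],[0,0,0,0,0,0,0.065]]]'
```

```text
time_s: 8.05
tcp_pos: [0.5724, 0.2913, -0.0055]
ee_rot: [[-0.907, -0.422, -0.004], [-0.422, 0.907, -0.002], [0.004, -0.001, -1.0]]
wrist_force: [-0.1, -0.1, -0.1]
gripper_width: 0.747
gripper_force: 0.0
time_s: 8.35
tcp_pos: [0.5724, 0.2913, -0.0094]
ee_rot: [[-0.907, -0.422, -0.004], [-0.422, 0.907, -0.002], [0.004, -0.001, -1.0]]
wrist_force: [-0.0, 0.1, -0.7]
gripper_width: 0.746
gripper_force: 0.0
```

```bash
python3 -m handwheel '[[[0,0,0,0,0,0.002,0.065],[0,0,0,0,0,0.002,0.065],[0,0,0,0,0,0,0.065]]]'; python3 -m handwheel '[[[0,0,0,0,0,0.001,0.065],[0,0,0,0,0,0.001,0.065],[0,0,0,0,0,0,0.065]]]';python3 -m handwheel '[[[0,0,0,0,0,0.001,0.065],[0,0,0,0,0,0.001,0.065],[0,0,0,0,0,0,0.065]]]'
```

```text
time_s: 8.65
tcp_pos: [0.5724, 0.2913, -0.0134]
ee_rot: [[-0.907, -0.422, -0.004], [-0.422, 0.907, -0.002], [0.004, -0.001, -1.0]]
wrist_force: [-0.4, -0.0, 0.7]
gripper_width: 0.747
gripper_force: 0.0
time_s: 8.95
tcp_pos: [0.5725, 0.2914, -0.0152]
ee_rot: [[-0.907, -0.422, -0.003], [-0.422, 0.907, -0.002], [0.004, -0.001, -1.0]]
wrist_force: [0.1, 0.1, 0.4]
gripper_width: 0.747
gripper_force: 0.0
time_s: 9.25
tcp_pos: [0.5725, 0.2914, -0.0172]
ee_rot: [[-0.907, -0.422, -0.003], [-0.422, 0.907, -0.002], [0.004, -0.001, -1.0]]
wrist_force: [0.2, -0.3, 1.1]
gripper_width: 0.75
gripper_force: 0.0
```

```bash
python3 -m handwheel '[[[0,0,0,0,0,0.001,0.065],[0,0,0,0,0,0.001,0.065],[0,0,0,0,0,0,0.065]]]'; python3 -m handwheel '[[[0,0,0,0,0,0.001,0.065],[0,0,0,0,0,0,0.065]]]';python3 -m handwheel '[[[0,0,0,0,0,0.001,0.065],[0,0,0,0,0,0,0.065]]]'
```

```text
time_s: 9.55
tcp_pos: [0.5725, 0.2914, -0.0192]
ee_rot: [[-0.907, -0.422, -0.003], [-0.422, 0.907, -0.002], [0.004, -0.001, -1.0]]
wrist_force: [0.1, 0.4, 1.0]
gripper_width: 0.747
gripper_force: 0.0
time_s: 9.75
tcp_pos: [0.5725, 0.2914, -0.0201]
ee_rot: [[-0.907, -0.422, -0.003], [-0.422, 0.907, -0.002], [0.004, -0.0, -1.0]]
wrist_force: [0.1, 0.0, 0.8]
gripper_width: 0.745
gripper_force: 0.0
time_s: 9.95
tcp_pos: [0.5725, 0.2914, -0.0211]
ee_rot: [[-0.907, -0.422, -0.003], [-0.422, 0.907, -0.002], [0.004, -0.0, -1.0]]
wrist_force: [-0.8, 0.1, 0.2]
gripper_width: 0.748
gripper_force: 0.0
```

```bash
python3 -m handwheel '[[[0,0,0,0,0,0,0.03],[0,0,0,0,0,0,0.03],[0,0,0,0,0,0,0.03],[0,0,0,0,0,0,0.03]]]'
python3 - <<'E'
from h import *
s=r.sense();np.save("w6.npy",np.c_[s["ee_rot"],s["tcp_pos"]])
snap("wrist","w6");snap("side","s6");p=Pw("w6.npy")
cv2.imwrite("pics/c6.png",np.hstack([cv2.resize(cv2.imread("pics/w6.png")[110:290,130:380],(500,360)),cv2.resize(cv2.imread("pics/s6.png")[210:300,150:225],(300,360),interpolation=cv2.INTER_CUBIC)]))
E
```

```text
time_s: 10.35
tcp_pos: [0.5726, 0.2916, -0.021]
ee_rot: [[-0.907, -0.422, -0.003], [-0.422, 0.907, -0.002], [0.003, -0.0, -1.0]]
wrist_force: [-0.4, 0.9, 0.4]
gripper_width: 0.504
gripper_force: 30.0
```

View pics/c6.png

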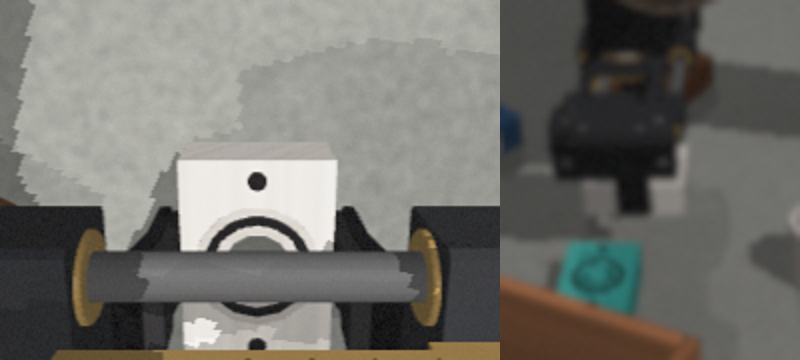

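Gripped now, with 43.8 mm opening and 30 N, so the tips are about 22 mm short of the reported TCP. With the block on the bench the TCP reads -0.021. The front top corners are at (179,158) and (336,158) in the crop.

Run:
```python
from h import *
p=Pw("w6.npy");A=np.load("w6.npy")
for n,u in[("L",(179,158)),("R",(336,158)),("hole",(257,181)),("ringcentre",(258,264))]:
    X=ray(p,(np.array(u)+.5)/2-.5+[130,110],.024);print(n,X.round(4),(A[:,:3].T@(X-A[:,3])).round(4))
v=np.load("t.npy");print(v)
yaw=8.3;a=np.radians(yaw);o=np.array([.6553,-.0793])
off=-.0013 # block centre in tool x
t=o-off*np.array([-np.cos(a),-np.sin(a)]);print(t)
plan([t[0],t[1],.07],180+yaw)
```

```text
L [0.5531 0.258  0.024 ] [ 0.032  -0.0222 -0.0448]
R [0.5348 0.2973 0.024 ] [ 0.032   0.0211 -0.0449]
hole [0.55   0.2803 0.024 ] [ 0.0254 -0.0007 -0.0449]
ringcentre [0.5727 0.2912 0.024 ] [ 0.0003 -0.0004 -0.045 ]
[ 0.65536254 -0.07938039  0.13861521]
[ 0.65401362 -0.07948766]
turn [-0.008 -0.033  2.775] shift [-0.027  -0.3789 -0.091 ] norm 0.391 t 10.45
```

```bash
python3 -m handwheel '[[[0,0,0,0,0,-0.03,0.03],[0,0,0,0,0,-0.03,0.03],[0,-0.015,1.39,0,0,-0.031,0.03],[0,-0.015,1.385,0,0,0,0.03],[0,0,0,-0.0035,-0.047,0,0.03],[0,0,0,-0.0035,-0.047,0,0.03],[0,0,0,-0.0035,-0.047,0,0.03],[0,0,0,-0.0035,-0.047,0,0.03],[0,0,0,-0.0035,-0.047,0,0.03],[0,0,0,-0.0035,-0.047,0,0.03],[0,0,0,-0.0034,-0.047,0,0.03],[0,0,0,-0.0034,-0.0498,0,0.03]]]'; python3 -m handwheel '[[[0,0,0,0,0,0,0.03],[0,0,0,0,0,0,0.03],[0,0,0,0,0,0,0.03]]]'
python3 - <<'E'
from h import *
plan([.6548,-.0793,.026],188.3)
s=r.sense();np.save("w7.npy",np.c_[s["ee_rot"],s["tcp_pos"]]);snap("wrist","w7")
c=cv2.imread("pics/w7.png")[10:290,160:360];cv2.imwrite("pics/w7b.png",cv2.resize(c,None,fx=2.1,fy=2.1,interpolation=cv2.INTER_CUBIC))
E
```

```text
time_s: 11.65
tcp_pos: [0.6547, -0.0808, 0.0698]
ee_rot: [[-0.989, -0.145, -0.001], [-0.145, 0.989, -0.001], [0.001, -0.001, -1.0]]
wrist_force: [0.6, 0.9, -0.9]
gripper_width: 0.502
gripper_force: 30.0
time_s: 11.95
tcp_pos: [0.6545, -0.0785, 0.0699]
ee_rot: [[-0.989, -0.145, -0.001], [-0.145, 0.989, -0.001], [0.001, -0.001, -1.0]]
wrist_force: [-0.1, 0.8, -1.6]
gripper_width: 0.5
gripper_force: 30.0
turn [-0.006 -0.013  0.004] shift [-0.0001 -0.0009  0.0439] norm 0.044 t 11.95
```

View pics/w7b.png

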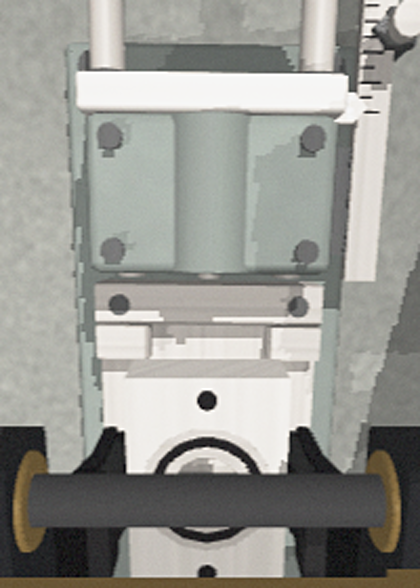

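The block is held level over the pocket and lined up in yaw. The rim pads' cut edge runs (96,358) to (321,360) in the crop, and the block's front top edge (125,374) to (288,377). I've now used all 10 views, so I'll work from numbers from here.

Run:
```python
from h import *
p=Pw("w7.npy");A=np.load("w7.npy")
T=lambda u,z:ray(p,(np.array(u)+.5)/2.1-.5+[160,10],z)
for n,u,z in[("A",(96,358),.034),("B",(321,360),.034),("blkL",(125,374),.115),("blkR",(288,377),.115),("hole1",(206,400),.115),("index",(358,110),.036),("s1",(113,250),.06),("s2",(306,250),.06)]:
    X=T(u,z);print(n,X.round(4),(A[:,:3].T@(X-A[:,3])).round(4))
```

```text
A [ 0.6427 -0.1266  0.034 ] [ 0.0186 -0.0459  0.0359]
B [ 0.6304 -0.036   0.034 ] [0.0177 0.0455 0.0359]
blkL [ 0.6258 -0.1051  0.115 ] [ 0.0324 -0.0223 -0.0451]
blkR [ 0.6204 -0.0627  0.115 ] [ 0.0316  0.0205 -0.0451]
hole1 [ 0.6298 -0.0831  0.115 ] [ 0.0253 -0.0011 -0.0451]
index [ 0.537  -0.0412  0.036 ] [0.1109 0.0539 0.034 ]
s1 [ 0.5977 -0.1201  0.06  ] [ 0.0623 -0.033   0.01  ]
s2 [ 0.5881 -0.0547  0.06  ] [0.0622 0.0331 0.0099]
```

```bash
python3 -m handwheel '[[[0,0,0,-0.001,0.0005,0.02,0.03],[0,0,0,0,0,0.02,0.03],[0,0,0,0,0,0.006,0.03],[0,0,0,0,0,0.003,0.03],[0,0,0,0,0,0.003,0.03],[0,0,0,0,0,0,0.03]]]'; python3 -m handwheel '[[[0,0,0,0,0,0.002,0.03],[0,0,0,0,0,0.002,0.03],[0,0,0,0,0,0,0.03]]]'
```

```text
time_s: 12.6
tcp_pos: [0.6564, -0.0782, 0.0189]
ee_rot: [[-0.989, -0.145, 0.001], [-0.145, 0.989, -0.001], [-0.001, -0.001, -1.0]]
wrist_force: [-0.4, -0.3, -2.0]
gripper_width: 0.503
gripper_force: 30.0
time_s: 12.9
tcp_pos: [0.6558, -0.0787, 0.0143]
ee_rot: [[-0.99, -0.144, -0.0], [-0.144, 0.99, -0.001], [0.0, -0.001, -1.0]]
wrist_force: [-0.6, -0.1, -2.0]
gripper_width: 0.508
gripper_force: 30.0
```

```bash
python3 -m handwheel '[[[0,0,0,0,0,0.002,0.03],[0,0,0,0,0,0.002,0.03],[0,0,0,0,0,0,0.03]]]'; python3 -m handwheel '[[[0,0,0,0,0,0.002,0.03],[0,0,0,0,0,0,0.03]]]';python3 -m handwheel '[[[0,0,0,0,0,0.002,0.03],[0,0,0,0,0,0,0.03]]]'
```

```text
time_s: 13.2
tcp_pos: [0.6557, -0.0787, 0.0099]
ee_rot: [[-0.99, -0.144, -0.001], [-0.144, 0.99, -0.001], [0.001, -0.001, -1.0]]
wrist_force: [-0.2, -0.2, -1.9]
gripper_width: 0.497
gripper_force: 30.0
time_s: 13.4
tcp_pos: [0.6558, -0.0786, 0.008]
ee_rot: [[-0.99, -0.144, -0.001], [-0.144, 0.99, -0.001], [0.001, -0.001, -1.0]]
wrist_force: [-0.2, 0.6, -1.8]
gripper_width: 0.507
gripper_force: 30.0
time_s: 13.6
tcp_pos: [0.6558, -0.0786, 0.0061]
ee_rot: [[-0.99, -0.144, -0.001], [-0.144, 0.99, -0.001], [0.001, -0.001, -1.0]]
wrist_force: [0.6, -0.7, -1.8]
gripper_width: 0.501
gripper_force: 30.0
```

Bottom at about 27 mm and no contact yet, so it is inside the pocket. Continuing.

```bash
python3 -m handwheel '[[[0,0,0,0,0,0.002,0.03],[0,0,0,0,0,0,0.03]]]'; python3 -m handwheel '[[[0,0,0,0,0,0.001,0.03],[0,0,0,0,0,0,0.03]]]';python3 -m handwheel '[[[0,0,0,0,0,0.001,0.03],[0,0,0,0,0,0,0.03]]]'
```

```text
time_s: 13.8
tcp_pos: [0.6558, -0.0786, 0.0041]
ee_rot: [[-0.99, -0.144, -0.001], [-0.144, 0.99, -0.001], [0.001, -0.001, -1.0]]
wrist_force: [-0.3, 0.2, -2.0]
gripper_width: 0.504
gripper_force: 30.0
time_s: 14.0
tcp_pos: [0.6559, -0.0786, 0.0032]
ee_rot: [[-0.99, -0.144, -0.0], [-0.144, 0.99, -0.001], [0.0, -0.001, -1.0]]
wrist_force: [0.2, -0.7, -1.8]
gripper_width: 0.504
gripper_force: 30.0
time_s: 14.2
tcp_pos: [0.6561, -0.0786, 0.003]
ee_rot: [[-0.989, -0.145, 0.0], [-0.145, 0.989, -0.001], [0.0, -0.001, -1.0]]
wrist_force: [-1.4, 0.1, 2.6]
gripper_width: 0.494
gripper_force: 30.0
```

Seated at the expected height. Releasing and going up.

```bash
python3 -m handwheel '[[[0,0,0,0,0,-0.0005,0.058],[0,0,0,0,0,0,0.058],[0,0,0,0,0,0,0.058],[0,0,0,0,0,0,0.058],[0,0,0,0,0,-0.01,0.058],[0,0,0,0,0,-0.03,0.058],[0,0,0,0,0,-0.03,0.058],[0,0,0,0,0,-0.03,0.058],[0,0,0,0,0,0,0.058]]]'
python3 - <<'E'
from h import *
snap("wrist","w8");snap("side","s8");snap("scene","c8")
s=r.sense();np.save("w8.npy",np.c_[s["ee_rot"],s["tcp_pos"]]);print(s["joints"].round(1))
p=Pw("w8.npy");a=np.radians(8.3);R=np.array([[np.cos(a),-np.sin(a)],[np.sin(a),np.cos(a)]])
# is the block's -x top edge (z=.048) where a seated block has it? rectify a top-down strip along tester x at block-top height
im=cv2.cvtColor(cv2.imread("pics/w8.png"),cv2.COLOR_BGR2GRAY)
for y in(-.015,0.012,.015):
    L=np.arange(-.050,-.012,.002);X=np.c_[([.6558,-.0788]+(R@np.c_[L,0*L+y].T).T),0*L+.048];q=proj(p,X)
    print(y,[int(im[int(round(v)),int(round(u))]) for u,v in q])
plan([.4995,-.1015,.09],98.3)
E
```

```text
time_s: 15.1
tcp_pos: [0.6597, -0.0787, 0.1094]
ee_rot: [[-0.989, -0.145, 0.011], [-0.145, 0.989, -0.001], [-0.011, -0.003, -1.0]]
wrist_force: [0.8, -0.3, -0.1]
gripper_width: 0.664
gripper_force: 0.0
[  7.2  29.5  -1.3   0.  -59.2 -88.9]
-0.015 [168, 167, 166, 172, 160, 127, 186, 249, 245, 244, 244, 244, 244, 244, 244, 244, 244, 245, 233, 240]
0.012 [174, 174, 163, 144, 230, 128, 187, 249, 244, 244, 245, 244, 245, 244, 244, 244, 236, 242, 108, 31]
0.015 [175, 173, 167, 141, 229, 131, 185, 248, 244, 244, 244, 243, 244, 244, 243, 244, 244, 242, 234, 238]
turn [-8.0000e-03  0.0000e+00  1.4997e+01] shift [-0.0003 -0.1578  0.0129] norm 0.158 t 15.25
```

```bash
python3 -m handwheel '[[[0,0,-1.4,0,0,0,0.0],[0,0,-1.4,0,0,0,0.0],[0,0,-1.4,0,0,0,0.0],[0,0,-1.4,0,0,0,0.0],[0,0,-1.4,0,0,0,0.0],[0,0,-1.4,0,0,0,0.0],[0,0,-1.4,0,0,0,0.0],[0,0,-1.4,0,0,0,0.0],[0,0,-1.4,0,0,0,0.0],[0,0,-1.4,0,0,0,0.0],[0,0,-1.4,0,0,0,0.0],[0,0,-1.4,0,0,0,0.0]]]' | sed -n 2,3p; python3 -m handwheel '[[[0,0,-1.4,0,0,0,0.0],[0,0,-1.4,0,0,0,0.0],[0,0,-1.4,0,0,0,0.0],[0,0,-1.4,0,0,0,0.0],[0,0,-1.4,0,0,0,0.0],[0,0,-1.4,0,0,0,0.0],[0,0,-1.4,0,0,0,0.0],[0,0,-1.4,0,0,0,0.0],[0,0,-1.4,0,0,0,0.0],[0,0,0,0,0,0,0.0],[0,0,0,0,0,0,0.0]]]'; python3 -c "
from h import *
plan([.5222,-.0983,.09],8.3)"
```

```text
tcp_pos: [0.6549, -0.0786, 0.1011]
ee_rot: [[0.333, -0.943, -0.004], [-0.943, -0.333, -0.001], [-0.0, 0.004, -1.0]]
time_s: 17.55
tcp_pos: [0.6554, -0.0785, 0.1017]
ee_rot: [[0.997, 0.079, -0.002], [0.079, -0.997, -0.001], [-0.002, 0.001, -1.0]]
wrist_force: [0.1, 0.3, -0.6]
gripper_width: 0.005
gripper_force: 0.0
turn [ 0.009  0.023 -0.63 ] shift [-0.1346  0.0003  0.0117] norm 0.135 t 17.55
```

```bash
python3 -m handwheel '[[[0,0.02,-0.63,0,0,0,0.0],[0,0,0,-0.045,0,0.004,0.0],[0,0,0,-0.045,0,0.004,0.0],[0,0,0,-0.0446,0,0.004,0.0],[0,0,0,0,0,0,0],[0,0,0,0,0,0,0]]]'
cat >> h.py <<'E'
def rect(f,npy,xs,ys,z,o=(.6558,-.0788),yaw=8.3):
    p=Pw(npy) if isinstance(npy,str) else npy;im=cv2.cvtColor(cv2.imread(f),cv2.COLOR_BGR2GRAY);a=np.radians(yaw);c,s=np.cos(a),np.sin(a)
    G=np.array([[o[0]+c*x-s*y,o[1]+s*x+c*y,z] for x in xs for y in ys]);q=proj(p,G).astype(np.float32)
    return cv2.remap(im,q[:,0],q[:,1],cv2.INTER_LINEAR).reshape(len(xs),len(ys)),q
E
python3 - <<'E'
from h import *
s=r.sense();np.save("w9.npy",np.c_[s["ee_rot"],s["tcp_pos"]]);snap("wrist","w9");print(s["tcp_pos"])
xs=np.arange(-.165,-.099,.0015);ys=np.arange(.044,.078,.002)
A,q=rect("pics/w9.png","w9.npy",xs,ys,.036);print(q.min(0),q.max(0));print("y",(ys*1000).astype(int))
for x,l in zip(xs,A):print(f"{x*1000:.1f}",*(f"{v:3d}" for v in l))
E
```

```text
time_s: 18.15
tcp_pos: [0.5222, -0.0987, 0.0909]
ee_rot: [[0.989, 0.146, 0.002], [0.146, -0.989, -0.001], [0.002, 0.001, -1.0]]
wrist_force: [1.1, -0.1, 0.5]
gripper_width: 0.008
gripper_force: 0.0
[ 0.52221415 -0.09867437  0.09090806]
[172.5319  157.57918] [210.96931 224.28885]
y [44 46 48 50 52 54 56 58 60 62 64 66 68 70 72 74 76]
-165.0  38  34  42  35  37  38  39  39  38  40  38  39  38  39  38  39  37
-163.5  36  35  37  39  42  41  40  36  36  37  36  37  36  39  38  37  36
-162.0  39  38  35  37  37  41  36  37  37  38  41  40  36  36  39  39  38
-160.5  35  39  36  34  35  41  40  39  37  33  40  41  36  36  40  38  38
-159.0  37  37  39  35  36  38  36  35  38  37  39  40  33  38  33  37  38
-157.5  37  38  36  40  38  42  38  36  39  39  36  37  38  39  41  38  32
-156.0  40  36  37  38  39  37  39  38  36  39  38  35  38  35  37  37  39
-154.5  31  33  36  32  37  35  29  29  33  31  31  33  37  33  30  35  36
-153.0 128 112 114 118 105  98 160 156 157 157 157 138 106 110 108 106 105
-151.5 197 178 180 184 168 149 212 206 241 244 243 214 166 165 162 162 153
-150.0 195 180 
[... 1834 characters left out ...]
5 174 155 164 163 160 103
-112.5 237 237 234 234 240 241 236 177 192 205 225 171 154 160 154 152 103
-111.0 152 150 169 244 240 242 195 173 184 213 224 170 155 157 152 151 102
-109.5 147 144 242 242 244 234 221 218 225 223 223 171 159 155 152 149 104
-108.0 168 172 179 202 184 132 218 217 222 221 225 166 159 154 158 146 104
-106.5 164 143 104 100  93 189 219 217 223 222 224 161 157 154 162 145 107
-105.0 163 147 103 102  93 197 219 218 223 221 222 175 159 162 144 105 111
-103.5 166 146 102 105  93 201 219 217 223 222 224 172 156 161 139 105 109
-102.0 166 146 100 105  93 199 219 219 222 222 222 164 153 159 107 107 109
-100.5 176 145 102 106  96 200 220 218 225 222 222 165 149 156 102 104 107
```

The index tip is at tester x ≈ -114 mm and the pointer tip at ≈ -137.3 mm, so the draw is about 23.3 mm. The bar is then near -160. I'll lower the closed fingers into the gap.

```bash
python3 -m handwheel '[[[0,0,0,-0.002,0,0.03,0.0],[0,0,0,0,0,0.025,0.0],[0,0,0,0,0,0.006,0.0],[0,0,0,0,0,0.005,0.0],[0,0,0,0,0,0.005,0.0],[0,0,0,0,0,0,0],[0,0,0,0,0,0,0]]]';python3 -m handwheel '[[[0,0,0,0,0,0.005,0.0],[0,0,0,0,0,0.005,0.0],[0,0,0,0,0,0.004,0.0],[0,0,0,0,0,0,0],[0,0,0,0,0,0,0]]]'
```

```text
time_s: 18.9
tcp_pos: [0.5218, -0.0987, 0.0203]
ee_rot: [[0.989, 0.148, 0.003], [0.148, -0.989, -0.001], [0.003, 0.001, -1.0]]
wrist_force: [0.0, 0.4, 1.3]
gripper_width: 0.004
gripper_force: 0.0
time_s: 19.4
tcp_pos: [0.5211, -0.0988, 0.0055]
ee_rot: [[0.989, 0.148, 0.002], [0.148, -0.989, -0.001], [0.001, 0.001, -1.0]]
wrist_force: [0.6, -1.1, 0.4]
gripper_width: 0.004
gripper_force: 0.0
```

```bash
python3 -m handwheel '[[[0,0,0,-0.002,0,0,0.0],[0,0,0,-0.002,0,0,0.0],[0,0,0,-0.002,0,0,0.0],[0,0,0,0,0,0,0]]]';python3 -m handwheel '[[[0,0,0,-0.002,0,0,0.0],[0,0,0,-0.002,0,0,0],[0,0,0,0,0,0,0]]]';python3 -m handwheel '[[[0,0,0,-0.002,0,0,0.0],[0,0,0,-0.002,0,0,0],[0,0,0,0,0,0,0]]]'
```

```text
time_s: 19.8
tcp_pos: [0.5148, -0.0997, 0.0057]
ee_rot: [[0.989, 0.147, 0.002], [0.147, -0.989, -0.001], [0.002, 0.001, -1.0]]
wrist_force: [0.9, 0.2, 0.3]
gripper_width: 0.003
gripper_force: 0.2
time_s: 20.1
tcp_pos: [0.5119, -0.1001, 0.0059]
ee_rot: [[0.989, 0.148, 0.004], [0.148, -0.989, -0.001], [0.004, 0.001, -1.0]]
wrist_force: [0.9, 0.5, -0.7]
gripper_width: 0.009
gripper_force: 0.9
time_s: 20.4
tcp_pos: [0.5078, -0.1007, 0.0058]
ee_rot: [[0.989, 0.148, 0.003], [0.148, -0.989, -0.001], [0.003, 0.001, -1.0]]
wrist_force: [2.8, -0.3, 0.1]
gripper_width: 0.007
gripper_force: 1.5
```

```bash
python3 -m handwheel '[[[0,0,0,-0.003,0,0,0.0],[0,0,0,-0.003,0,0,0.0],[0,0,0,-0.003,0,0,0.0],[0,0,0,-0.003,0,0,0.0],[0,0,0,0,0,0,0],[0,0,0,0,0,0,0]]]'
cat > m.py <<'E'
from h import *
import sys
n=sys.argv[1];s=r.sense();np.save(n+".npy",np.c_[s["ee_rot"],s["tcp_pos"]]);snap("wrist",n)
xs=np.arange(-.148,-.107,.001);ys=np.arange(.048,.067,.0015)
A,q=rect(f"pics/{n}.png",n+".npy",xs,ys,.036);print(q.min(0),q.max(0));print("y",(ys*1000).round(1))
for x,l in zip(xs,A):print(f"{x*1000:.1f}",*(f"{v:3d}" for v in l))
E
python3 m.py wa
```

```text
time_s: 21.0
tcp_pos: [0.4968, -0.1024, 0.006]
ee_rot: [[0.989, 0.148, 0.005], [0.148, -0.989, -0.001], [0.005, 0.001, -1.0]]
wrist_force: [6.0, 0.2, -2.1]
gripper_width: 0.007
gripper_force: 2.9
[143.3989  145.91832] [178.9606 210.9294]
y [48.  49.5 51.  52.5 54.  55.5 57.  58.5 60.  61.5 63.  64.5 66. ]
-148.0 111 110 147  98 233 237 232 235 233 231 233 231 172
-147.0 112 112 149  98 229 239 233 236 233 232 234 233 168
-146.0 112 113 142  97 178 134 130 145 233 231 233 228 161
-145.0 117 110 143  96 205 197 197 208 233 235 160  96 100
-144.0 254 201 163 113 228 234 229 232 232 204  58  83 112
-143.0 248 234 208 138 227 233 229 232 234 152  66  97 126
-142.0 248 229 210 156 227 238 233 238 228  85  74 109 144
-141.0 248 206 207 166 124  56  56  58  69  79  80 123 135
-140.0 248 206 208 158 189 180 176 137  76  81  90 125 132
-139.0 248 206 207 172 153 158 142  68  77  82  89 132 129
-138.0 247 209 212 165 154 158 111  58  79  81  83 124 128
-137.0 243 211 212 183 155 149 147  62  65  80  74 127 130
-136.0 213 215 214 180 134  66  67  57  57  71  76 121 132
-135.0 215 216 214 166 185
[... 925 characters left out ...]
109 107 103  99 163 172 167 174 158 180 209 229 164
-118.0 109 109 103 100 155 155 152 159 159 220 231 216 172
-117.0 110 107 102 104  83  64  63 111 156 221 231 220 175
-116.0 108 105  99 107 143 143 136 140 156 225 230 218 174
-115.0 110 108  97 103 162 156 150 161 155 229 231 218 169
-114.0 110 106  96 105 161 155 151 159 155 229 230 221 166
-113.0 109 106 100  98 160 159 154 162 157 234 229 214 164
-112.0 110 106 102  96  65  39  61  63  64 172 230 216 162
-111.0 109 106 102  93 156 153 151 159 201 229 229 219 161
-110.0 110 106 102 105 159 156 152 159 215 233 231 213 162
-109.0 114 105 101 105 159 154 153 160 156 151 231 217 163
-108.0 111 108 103 105 162 157 149 161 161 210 231 213 168
```

```bash
python3 -m handwheel '[[[0,0,0,-0.002,0,0,0.0],[0,0,0,-0.002,0,0,0.0],[0,0,0,-0.0015,0,0,0.0],[0,0,0,0,0,0,0],[0,0,0,0,0,0,0],[0,0,0,0,0,0,0]]]'
sed -i 's/-.148,-.107,.001/-.150,-.124,.0007/;s/.048,.067,.0015/.050,.0625,.001/' m.py; python3 m.py wb
```

```text
time_s: 21.65
tcp_pos: [0.4924, -0.103, 0.0062]
ee_rot: [[0.989, 0.148, 0.007], [0.148, -0.989, -0.0], [0.007, 0.002, -1.0]]
wrist_force: [6.5, 1.4, -2.1]
gripper_width: 0.008
gripper_force: 3.4
[152.27658 165.41493] [175.54254 206.89476]
y [50. 51. 52. 53. 54. 55. 56. 57. 58. 59. 60. 61. 62.]
-150.0 175 149 102 120 207 210 205 197 201 208 210 203 223
-149.3 177 151 101 115 226 239 236 232 235 238 236 234 234
-148.6 204 158 125 122 224 236 232 228 230 233 232 230 232
-147.9 245 195 175 135 225 235 233 229 231 233 232 231 232
-147.2 245 209 192 138 224 239 237 234 235 236 232 231 232
-146.5 244 208 192 134 194 159 158 155 150 212 234 232 232
-145.8 243 206 191 140 165  87  86  84  81 200 236 234 235
-145.1 241 208 191 143 157 140 139 136 136 169 173 168 232
-144.4 211 207 188 128 150 159 156 155 154 156 156 151 205
-143.7 205 209 193 141 154 159 153 152 154 158 157 137  58
-143.0 207 211 194 139 154 160 156 149 154 156 158 214  71
-142.3 209 210 194 140 148 158 156 153 156 160 157 133  72
-141.6 212 213 194 144 130 114 130 128 131 135 118  77  77
-140.9 214 214 191 167 126  56  56  55
[... 736 characters left out ...]
214 211 217 217 141  74  72  97 108 112 113  91 142
-131.1 166 160 160 152 113  70  73  69  75  76  79  77 156
-130.4 118 131 129 136 181 193 185 182 188 189 189 187 185
-129.7 103 117 120 138 180 185 177 176 180 184 182 182 183
-129.0 103 106 118 140 180 183 176 175 180 183 181 181 181
-128.3 104 106 118 135 181 183 178 176 182 183 182 180 182
-127.6 103  96 121 137 182 186 183 180 185 186 183 181 182
-126.9 106 108 120 137 120  74  73  66  68 160 183 180 182
-126.2 107 106 120 137 153 115  87  81  76 165 183 181 182
-125.5 107 105 123 139 187 188 183 182 185 186 181 180 183
-124.8 109 109 123 142 184 185 178 175 180 183 183 182 183
-124.1 109 110 125 142 182 182 177 175 181 183 182 182 182
```

Remaining gap is about 1.7 mm.

```bash
python3 -m handwheel '[[[0,0,0,-0.001,0,0,0.0],[0,0,0,-0.0009,0,0,0.0],[0,0,0,0,0,0,0],[0,0,0,0,0,0,0],[0,0,0,0,0,0,0],[0,0,0,0,0,0,0]]]'
sed -i 's/-.150,-.124,.0007/-.145,-.130,.0005/;s/.050,.0625/.052,.0625/' m.py; python3 m.py wc
```

```text
time_s: 22.3
tcp_pos: [0.491, -0.1032, 0.0063]
ee_rot: [[0.989, 0.148, 0.008], [0.148, -0.989, -0.0], [0.008, 0.002, -1.0]]
wrist_force: [7.7, 1.4, -2.1]
gripper_width: 0.009
gripper_force: 3.7
[153.12288 173.55548] [171.58525 196.83246]
y [52. 53. 54. 55. 56. 57. 58. 59. 60. 61. 62.]
-145.0 187 128 155 164 161 159 159 159 154 153 227
-144.5 195 139 153 160 157 153 155 159 158 161 208
-144.0 195 140 156 159 157 151 155 157 158 156 132
-143.5 195 140 153 158 158 150 155 155 157 148  76
-143.0 196 152 151 159 158 152 155 156 158 141  55
-142.5 198 180 154 160 158 153 156 160 158 138  70
-142.0 192 168 173 160 158 156 158 163 162 111  76
-141.5 194 167 176 111  82  82  84  87  82  80  80
-141.0 193 168 180 126  77  71  75  75  59  81  88
-140.5 193 167 184 172 122 109 115  98  77  92  95
-140.0 195 163 183 184 172 158 160 108  92  93  97
-139.5 194 172 182 181 179 158 128  93  96 100  92
-139.0 194 173 183 182 182 158  81  93 101 100  93
-138.5 193 173 182 182 184 167  84  90 100  96  96
-138.0 190 176 184 191 192 191 117  79  94  95  98
-137.5 185 183 194 216 215 217 142  62  88 100  98
-137.0 167 200 210 214 214 198 105  62  76  90  97
-136.5 180 210 213 211 213 132  53  62  69  89  96
-136.0 190 214 213 212 200 113  81  93  70  80  91
-135.5 192 214 214 210 181 137 146 141  83  68  84
-135.0 196 214 213 198 160 167 184 183 115  65  75
-134.5 212 212 212 179 152 167 180 186 155  77  66
-134.0 214 213 198 163 153 165 179 184 179 106  66
-133.5 214 209 179 157 154 166 180 183 186 137  67
-133.0 197 189 172 168 165 171 182 183 186 155  71
-132.5 157 154 174 182 177 172 178 179 180 152  83
-132.0 128 136 130 148 145 141 143 149 147 127 114
-131.5 124 136  97  57  57  56  61  63  57  49 150
-131.0 124 137 143 127 126 122 127 136 133 118 177
-130.5 124 137 183 189 186 181 185 190 189 173 184
```

```bash
python3 -m handwheel '[[[0,0,0,-0.0003,0,0,0.0],[0,0,0,0,0,0,0],[0,0,0,0,0,0,0],[0,0,0,0,0,0,0],[0,0,0,0,0,0,0],[0,0,0,0,0,0,0],[0,0,0,0,0,0,0],[0,0,0,0,0,0,0]]]'
sed -i 's/-.145,-.130,.0005/-.143,-.132,.0005/' m.py; python3 m.py wd
python3 - <<'E'
from h import *
# top-down strip across the block at z=.048: fit of its far/near edges
p=Pw("wd.npy")
xs=np.arange(-.045,.045,.003);A,q=rect("pics/wd.png","wd.npy",xs,[-.015,.015],.048);print(q.min(0),q.max(0));print(A.T)
B,q=rect("pics/c8.png",P("scene"),xs,[-.015,.015],.048);print(B.T)
E
```

```text
time_s: 23.15
tcp_pos: [0.4909, -0.1032, 0.0063]
ee_rot: [[0.989, 0.148, 0.009], [0.148, -0.989, -0.0], [0.008, 0.002, -1.0]]
wrist_force: [7.6, 1.8, -2.8]
gripper_width: 0.005
gripper_force: 3.9
[153.42896 176.65623] [171.3388  193.52628]
y [52. 53. 54. 55. 56. 57. 58. 59. 60. 61. 62.]
-143.0 195 157 152 159 155 151 155 160 159 142  57
-142.5 194 178 158 158 157 153 156 163 163 133  69
-142.0 189 178 171 158 152 148 149 153 156 107  73
-141.5 191 167 179 120  65  65  66  73  96  77  77
-141.0 192 168 183 140  66  57  58  60  67  79  86
-140.5 192 170 184 168 116 106 109  86  75  89  91
-140.0 193 170 184 185 175 158 155 108  92  93  94
-139.5 195 165 183 181 180 157 127  88  89  92 100
-139.0 191 168 183 183 182 161  87  86  90 100  97
-138.5 191 170 181 182 184 174 101  83  91  97  98
-138.0 190 175 181 184 198 197 127  75  90  95  97
-137.5 183 186 189 193 215 216 139  66  87  94  95
-137.0 165 207 214 216 214 203 112  65  79  91  93
-136.5 192 224 213 214 212 117  41  61  69  84  93
-136.0 197 223 212 212 196 106  72  81  67  74  92
-135.5 195 219 212 208 175 137 138 136  79  67 
[... 161 characters left out ...]
.5 212 209 175 158 153 166 180 183 184 142  69
-133.0 187 175 169 173 168 173 182 183 185 155  72
-132.5 150 142 165 176 172 167 180 188 187 158  82
[ 219.70778 -242.19328] [294.14114     3.8149402]
[[176   0   0   0   0   0   0   0   0   0   0   0   0   0   0   0   0   0
    0   0   0   0   0   0   0   0   0   0   0   0]
 [155   0   0   0   0   0   0   0   0   0   0   0   0   0   0   0   0   0
    0   0   0   0   0   0   0   0   0   0   0   0]]
[[130 144 147 143 154 185 212 218 219 221 220 222 214 203 185 178 174 178
  195 208 219 222 227 228 229 226 209 169 142 152]
 [ 66  66  67  67  66  67  66  66  66  66  68  74  73  68  72  82  81  71
   65  95 161 209 226 228 227 225 210 185 181 195]]
```

```bash
python3 -c "
from station import r
print(r.finish_job())"
```

```text
the job is handed in; nothing more can be done
None
```

The bearing block is seated in the pocket and released, and I handed the job in with the closed fingers hooked behind the bow handle, index within about 0.3 mm of the load pointer.

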